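# Load the feedthrough housing: brass ring, then white ring

## Task

Assemble the feedthrough in the round aluminium housing: first set the brass flanged ring into its bore, flange down, then lower the white ring over the brass neck into the same bore so that it sits on the flange. Both must be fully home and upright; leave the black ring where it stands.

Things in the scene. Friction and masses are not known exactly. Their poses are not given: they have to be found in the camera images.
- housing_seat (a point): Centre of the bore's flat floor in the fixed round aluminium housing (a short cup with a flared mouth on a bolted round foot of 96 mm diameter), 6 mm above the bench; z up along the bore. The bore is 60 mm in diameter, straight for 16 mm above the floor, then flares to about 74 mm at the rim, 24 mm above the floor (30 mm above the bench); the rim is 82 mm across outside.
- brass_ring: Brass flanged ring, 0.26 kg, loose, standing upright on its flange: flange 54 mm in diameter and 8 mm thick at the bottom, above it a neck 28 mm in diameter up to a total height of 50 mm, with a chamfered top and an 18 mm hole down the middle (grip the neck from outside, not the hole). Origin: centre of the underside; z up. When home, its underside lies on the bore's floor and the top 26 mm of the neck stands above the rim.
- white_ring: Plain white insulating ring (a short tube), 0.09 kg, loose, standing upright: outside diameter 52 mm, hole 38 mm, height 40 mm. Origin: centre of the underside; z up. When home on the brass flange (8 mm above the bore's floor), its top 24 mm stands above the housing's rim.
- black_ring: Spare black ring of exactly the white ring's shape and size (52 mm outside, 38 mm hole, 40 mm high), standing upright on the bench; not needed. Origin: centre of the underside; z up. Behind the rings and left of the housing stands a big white cylinder instrument, 290 mm high, front at x = 0.50, y from 0 to -0.30: carry things round its right front corner, past (0.42, -0.33).

How it is judged (in metres and radians):
On the way:
1. the brass ring is home on the bore's floor (horizontal distance between brass_ring and housing_seat below 0.01 m and z of brass_ring in the frame of housing_seat below 0.005 m and angle between brass_ring's own z axis and vertical below 0.17 rad), for 0.2 s.
At the end, for the whole second after the job is handed in: The brass ring's underside is within 5 mm of the bore's floor and the white ring's underside is 3 to 13 mm above that floor (resting on the 8 mm flange); both are within 10 mm of the bore's axis, within 10 degrees of upright, at rest and released (all of step 1 and horizontal distance between white_ring and housing_seat below 0.01 m and z of white_ring in the frame of housing_seat between 0.003 and 0.013 m and angle between white_ring's own z axis and vertical below 0.17 rad and linear speed of each of brass_ring, white_ring below 0.02 m/s); the robot touches nothing.
It fails at once if the black ring is moved by more than 30 mm (distance of black_ring from where it was at the start of the episode above 0.03 m).
It also fails if it takes over 54 s, if anything falls off the work surface, if the arm or the gripper's body presses on something with over 40 N, if the wrist force passes 120 N, or if a joint passes its speed limit or range.

## Robot

A 6-joint arm with a two-finger parallel gripper is mounted at the origin on a cart in front of the work surface, level with it; the furniture and walls round the work are solid. World frame = base frame: x ahead of the robot, y to its left, z up, the work surface at z = 0. Lengths are in mm, angles in degrees, forces in N, time in s.
With the tool pointing down it reaches from about 350 to 850 mm from the base axis. Payload 8.1 kg.
Tool frame: the origin (TCP) lies on the centre line of the jaws, within the pads' length; the fingertips stand 19 mm ahead of it and the grasp point (between the pads) is the TCP; y points along the fingers, z is the direction in which the jaws open and shut, and the axes are right-handed (so a half turn about y gives the same grasp; the last joint's range is limited). The gripper opens to 85 mm and grips with 20 to 120 N. Pads are 22 mm wide; open, the fingers measure 114 mm over their backs; the gripper's body (76 mm by 85 mm) begins 54 mm behind the grasp point. The pads swing forward as they close: fully open they stand 13 mm farther back than shut.
Start: joints at [-81.669, 7.471, 85.268, -0, 87.261, -4.893], TCP at [137.274, -584.09, 250.292] pointing down, gripper open.
Joint ranges: [-169.43, 169.43], [-51.17, 129.36], [1.28, 143.12], [-76.62, 256.62], [0, 156.53], [-152.29, 152.29]. Speed limits (degrees/s): [136.94, 136.94, 159.86, 180, 180, 180].

## Interface

Orientations are given as [roll, pitch, yaw] about the fixed x, y, z axes, in that order (R = Rz(yaw) Ry(pitch) Rx(roll)).
In Python, from bench import * gives the robot as it stands.
- The arm moves only by the shell command python3 -m crank 'ROWS' [FORCE]. ROWS is JSON, a list of rows, each a list of 7 numbers: the shift along the tool's x, y, z in mm, then the turn, a rotation vector about the tool's x, y, z in rad, then the closure, from 0 (fully open) to 1 (shut). A call has 1 to 12 rows; each row is the pose to reach, as a shift and turn from the pose commanded when the call began, along the tool's axes at that moment; what a row does not reach only later rows make up. A row lasts 1/8 s, in which the tool goes at most 62.5 mm and 10.7 degrees, less where a joint would pass 70% of its speed; a pose out of reach is approached as far as the arm can. A call with a gripper value outside its range is refused whole. The fingers move at their own pace and stop on an object; FORCE is the grip in N (left out, the last holds). Time passes only in rows, so rows that repeat a pose let the fingers close. It gives the time, the measured TCP pose, the force and the opening at its end, in the units of the state.
- sense(): the state, without advancing time (a new reading comes with each control period).
- snapshot(name): name is "side" or "top"; returns (picture, depth): 420x560x3 uint8, red, green, blue; 420x560 float32, mm along the optical axis (not along the pixel's ray), 0 where there is no reading.
- camera_model(name): a dict with "K" (3x3 intrinsics, pixels), "distortion" ([k1, k2, p1, p2, k3] as OpenCV has them; the pictures are not rectified), "R" (3x3) and "t" (3): a world point X has camera coordinates R X + t. Camera axes: x right, y down, z forward; pixel columns grow to the right and rows downward; lengths in mm; the calibration is good to about 2 mm. A picture is of the moment at which its call begins. camera_model takes no time and is no camera call.
- hand_in(): hands the job in, once; it reports no verdict.
The state is a dict: "time": time; "joint_pos": joint angles; "qd": joint speeds; "joint_efforts": joint torques, N m; "tool_pos": TCP position; "tcp_rot": TCP orientation; "ft_force": force on the tool from outside, world axes, zero at the start; "wrist_torque": the same for the moment, N m; "finger_gap": finger opening in mm.
Only numpy, scipy, OpenCV 4.12 (cv2) and the standard library are available. Lean on these libraries where they do the work, as an engineer would, in place of code of your own. Each camera call takes 0.05 s, during which the arm holds its last target.

## Working session

There is one attempt and no reset: what is moved stays moved. The work goes in short steps, Python scripts to look and compute and a shell command to move; the robot and the scene stay as the last step left them, time stands still between calls to the robot, and variables do not carry over. Pictures are saved under pics/ and viewed, and the job is handed in when it is done.

```bash
ls; mkdir -p pics
python3 - <<'E'
from bench import *
import cv2, numpy as np
s=sense(); print({k:np.round(v,3).tolist() for k,v in s.items()})
for n in("side","top"):
    p,d=snapshot(n); np.savez(f"{n}0.npz",p=p,d=d); cv2.imwrite(f"pics/{n}0.png",p[:,:,::-1])
    c=camera_model(n); print(n,{k:np.round(np.array(v),4).tolist() for k,v in c.items()}, d.max(), (d==0).mean())
E
```

```text
pics
{'time': 0.0, 'joint_pos': [-81.669, 7.514, 85.332, 0.0, 87.26, -4.891], 'qd': [-0.031, -0.003, -0.025, -0.068, -0.033, -0.041], 'joint_efforts': [-0.002, -56.94, -50.055, -0.0, 0.014, -0.0], 'tool_pos': [137.205, -583.564, 249.228], 'tcp_rot': [-90.106, 0.009, -166.778], 'ft_force': [-0.568, -0.246, 0.684], 'wrist_torque': [0.038, 0.026, 0.005], 'finger_gap': 85.466}
side {'K': [[402.4013, 0.0, 281.7859], [0.0, 402.4013, 207.8372], [0.0, 0.0, 1.0]], 'distortion': [0.04, 0.0, 0.0, 0.0, 0.0], 'R': [[0.9955, -0.0943, -0.0124], [-0.074, -0.6867, -0.7232], [0.0596, 0.7208, -0.6906]], 't': [-504.9686, -124.4218, 1040.1675]} 3190.7344 0.0039115646258503405
top {'K': [[545.4784, 0.0, 285.7941], [0.0, 545.4784, 207.883], [0.0, 0.0, 1.0]], 'distortion': [-0.2223, 0.0, 0.0, 0.0, 0.0], 'R': [[0.0136, -0.9999, 0.0003], [-0.9776, -0.0134, -0.21], [0.21, 0.0026, -0.9777]], 't': [-266.4098, 503.1581, 794.784]} 1617.6089 0.003903061224489796
```

View pics/side0.png

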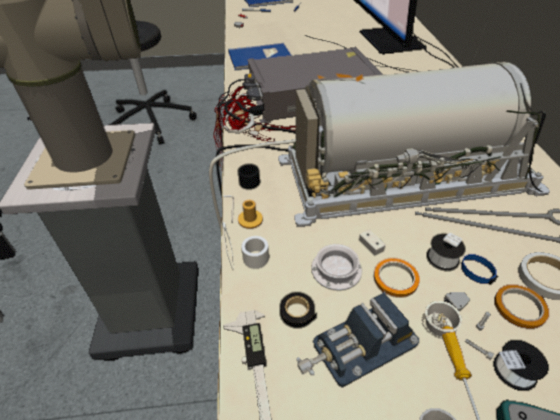

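View pics/top0.png

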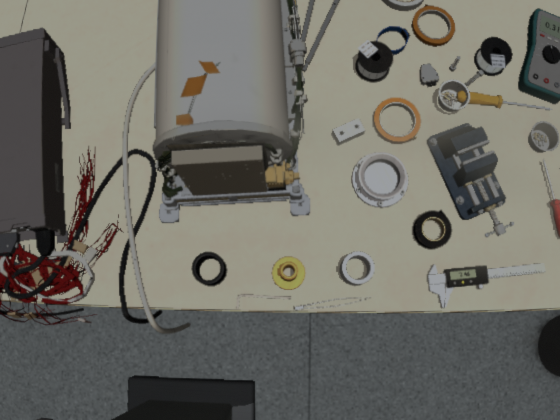

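The side view shows the black ring at (249,176), the brass ring at (250,214), the white ring at (256,252) and the housing at (337,266). In the top view they are at (209,268), (289,273), (356,268) and (381,179). Next I'll crop both views and look at the heights.

```bash
cat > h.py <<'E'
import cv2, numpy as np
from bench import *
def cm(n):
    c=camera_model(n); return [np.array(c[k],float) for k in("K","distortion","R","t")]
def ray(n,uv):
    K,D,R,t=cm(n); q=cv2.undistortPoints(np.array(uv,float).reshape(-1,1,2),K,D).reshape(-1,2)
    d=np.c_[q,np.ones(len(q))]@R; return -R.T@t,d
def onplane(n,uv,z):
    o,d=ray(n,uv); return o+d*((z-o[2])/d[:,2])[:,None]
def cloud(n,dep):
    K,D,R,t=cm(n); h,w=dep.shape
    u,v=np.meshgrid(np.arange(w),np.arange(h)); q=cv2.undistortPoints(np.c_[u.ravel(),v.ravel()].astype(float).reshape(-1,1,2),K,D).reshape(-1,2)
    P=np.c_[q,np.ones(len(q))]*dep.reshape(-1,1); return ((P-t)@R).reshape(h,w,3)
def proj(n,X):
    K,D,R,t=cm(n); r,_=cv2.Rodrigues(R); return cv2.projectPoints(np.array(X,float).reshape(-1,1,3),r,t,K,D)[0].reshape(-1,2)
E
python3 - <<'E'
from h import *
for n,cs in (("top",dict(black=(209,268),brass=(289,273),white=(356,268),hous=(381,179))),("side",dict(black=(249,176),brass=(250,214),white=(256,252),hous=(337,266)))):
    f=np.load(n+"0.npz");p,d=f["p"],f["d"];C=cloud(n,d)
    for k,(u,v) in cs.items():
        r=34; s=C[v-r:v+r,u-r:u+r].reshape(-1,3)
        b=np.median(s[(s[:,2]<8)&(s[:,2]>-8)][:,2])
        m={"black":(33,46),"white":(33,46),"brass":(43,56),"hous":(24,36)}[k]
        near=s[(s[:,2]>m[0])&(s[:,2]<m[1])]
        (c,rad)=cv2.minEnclosingCircle(near[:,:2].astype(np.float32))
        print(n,k,"bench",b.round(1),len(near),near.mean(0).round(1),np.round(c,1),round(rad,1))
f=np.load("top0.npz");p=f["p"]
a=cv2.resize(p[130:310,170:420],None,fx=3,fy=3,interpolation=cv2.INTER_CUBIC); cv2.imwrite("pics/topc.png",a[:,:,::-1])
f=np.load("side0.npz");p=f["p"]
a=cv2.resize(p[150:310,200:400],None,fx=3.7,fy=3.7,interpolation=cv2.INTER_CUBIC); cv2.imwrite("pics/sidec.png",a[:,:,::-1])
E
```

```text
top black bench 0.3 437 [ 412.6 -139.6   39.7] [ 412.9 -139.2] 26.5
top brass bench 0.2 164 [ 410.4 -264.4   49.4] [ 410.6 -264.4] 14.1
top white bench -0.1 417 [ 416.7 -372.8   39.4] [ 416.8 -373. ] 26.2
top hous bench 1.0 691 [ 571.8 -418.5   28. ] [ 569.5 -417.1] 40.2
side black bench 1.7 256 [ 414.2 -164.1   39.7] [ 412.6 -195.5] 82.2
side brass bench 1.7 113 [ 413.2 -270.5   48.6] [ 422.1 -312.6] 60.7
side white bench 1.6 316 [ 419.4 -375.6   39.5] [ 419.2 -373.1] 26.8
side hous bench 1.7 506 [ 574.3 -410.    29.4] [ 595.  -398.9] 69.2
```

View pics/topc.png

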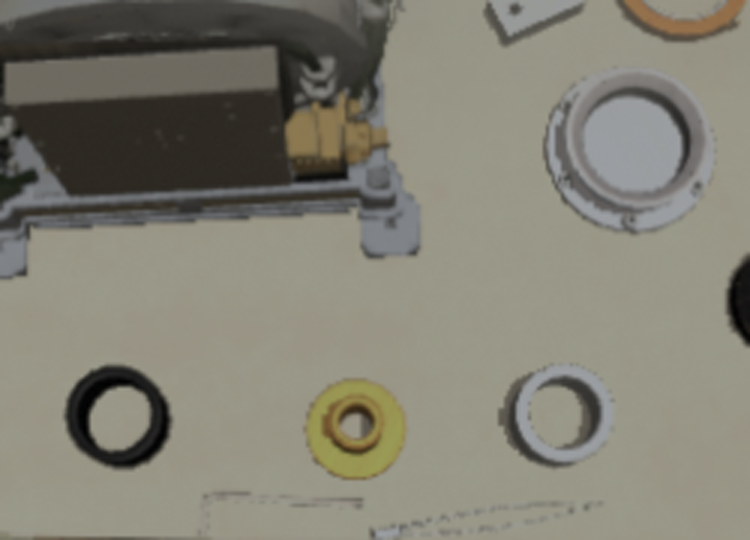

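View pics/sidec.png

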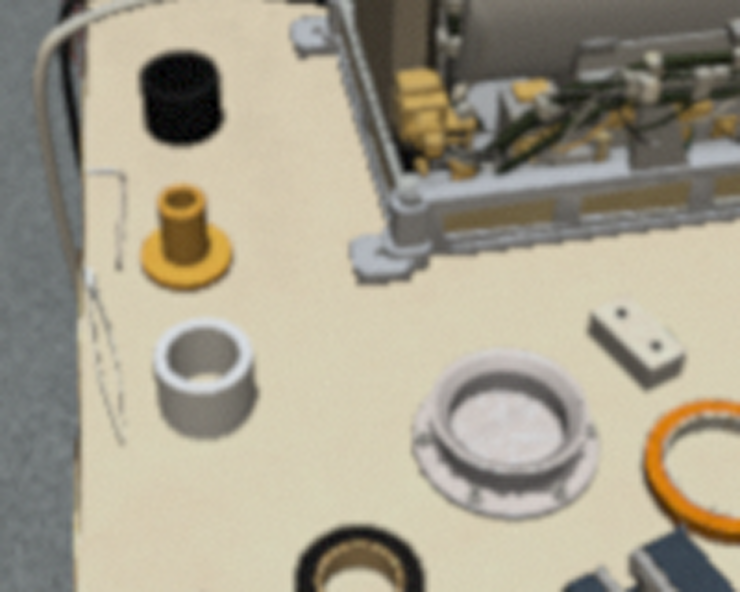

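```bash
cat >> h.py <<'E'
def circ(n,mask,z,c0,rng):
    # outer contour of the mask -> plane at z -> least-squares circle
    cs,_=cv2.findContours(mask.astype(np.uint8),cv2.RETR_EXTERNAL,cv2.CHAIN_APPROX_NONE)
    c=max(cs,key=cv2.contourArea).reshape(-1,2); P=onplane(n,c,z)[:,:2]
    A=np.c_[2*P,np.ones(len(P))]
    for _ in range(4):
        s=np.linalg.lstsq(A,(P**2).sum(1),rcond=None)[0]; r=np.sqrt(s[2]+s[:2]@s[:2]); e=abs(np.hypot(*(P-s[:2]).T)-r); k=e<max(1.0,np.percentile(e,80)); A=A[k];P=P[k]
    return s[:2].round(1),round(r,1)
E
python3 - <<'E'
from h import *
for n,cs in (("top",dict(black=(209,268),brass=(289,273),white=(356,268),hous=(381,179))),("side",dict(black=(249,176),brass=(250,214),white=(256,252),hous=(337,266)))):
    f=np.load(n+"0.npz");p,d=f["p"],f["d"];C=cloud(n,d);hsv=cv2.cvtColor(p,cv2.COLOR_RGB2HSV)
    for k,(u,v) in cs.items():
        w=np.zeros(p.shape[:2],bool); r=36; w[v-r:v+r,u-r:u+r]=1
        g=cv2.circle(np.zeros(p.shape[:2],np.uint8),(u,v),{"black":20,"brass":19,"white":22,"hous":36}[k],1,-1)>0
        for lo,hi,z in {"black":[(30,48,40)],"white":[(30,48,40)],"brass":[(40,58,50),(4,14,8)],"hous":[(24,36,30)]}[k]:
            m=g&(C[:,:,2]>lo)&(C[:,:,2]<hi)
            print(n,k,z,circ(n,m,z,None,None))
    if n=="top":
        m=(hsv[:,:,1]>110)&(hsv[:,:,0]>15)&(hsv[:,:,0]<35); g=cv2.circle(np.zeros(p.shape[:2],np.uint8),(289,273),24,1,-1)>0
        print("brass colour mask on z=8:",circ(n,m&g,8,0,0))
E
```

```text
top black 40 (array([ 412.5, -139.9]), np.float64(25.6))
top brass 50 (array([ 410.3, -264.5]), np.float64(13.5))
top brass 8 (array([ 410.6, -264.3]), np.float64(26.2))
top white 40 (array([ 416.6, -372.3]), np.float64(25.6))
top hous 30 (array([ 569.4, -416.9]), np.float64(39.1))
brass colour mask on z=8: (array([ 410.1, -264.7]), np.float64(25.0))
side black 40 (array([ 414.8, -143.8]), np.float64(28.9))
side brass 50 (array([ 411.6, -270.6]), np.float64(16.7))
side brass 8 (array([ 412.7, -266.4]), np.float64(26.2))
side white 40 (array([ 420. , -376.5]), np.float64(27.9))
side hous 30 (array([ 571.7, -415.4]), np.float64(39.3))
```

The top-camera fits agree with the depth data: brass (410.4,-264.5), white (416.6,-372.4), black (412.5,-139.9) and housing (569.4,-416.9). The side camera reads about +2 mm in x. First I'll move above the brass ring and turn the jaws so they open along world y.

```bash
python3 -m crank '[[-15,5,-12,0,0.02,0,0],[-60,22,-44,0,0.09,0,0],[-110,42,-80,0,0.2,0,0],[-160,62,-117,0,0.231,0,0],[-210,80,-154,0,0.231,0,0],[-260,100,-190,0,0.231,0,0],[-305,117,-223,0,0.231,0,0],[-330,127,-242,0,0.231,0,0],[-340,130,-248,0,0.231,0,0],[-340,130,-248,0,0.231,0,0],[-340,130,-248,0,0.231,0,0]]' 40
python3 - <<'E'
from h import *
s=sense(); print({k:np.round(v,2).tolist() for k,v in s.items()})
for n in("side","top"):
    p,d=snapshot(n); np.savez(f"{n}1.npz",p=p,d=d); cv2.imwrite(f"pics/{n}1.png",p[:,:,::-1])
E
```

```text
time: 1.48
tool_pos: [411.2, -266.1, 120.8]
tcp_rot: [-90.0, 0.0, 179.9]
ft_force: [-0.3, -0.4, 0.9]
finger_gap: 85.4
{'time': 1.48, 'joint_pos': [-38.89, -3.85, 110.75, -0.03, 73.06, 51.18], 'qd': [-0.51, -0.21, -0.07, 0.12, 0.01, 0.17], 'joint_efforts': [0.72, -42.76, -46.29, 0.06, 0.01, 0.0], 'tool_pos': [411.15, -266.06, 120.78], 'tcp_rot': [-89.96, 0.01, 179.93], 'ft_force': [-0.27, -0.39, 0.93], 'wrist_torque': [-0.02, 0.05, -0.01], 'finger_gap': 85.45}
```

View pictures.

View pics/side1.png

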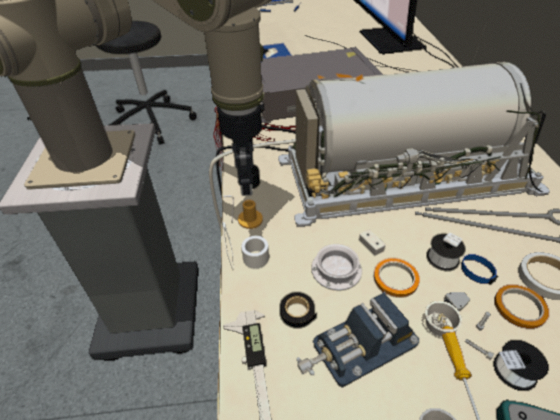

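View pics/top1.png

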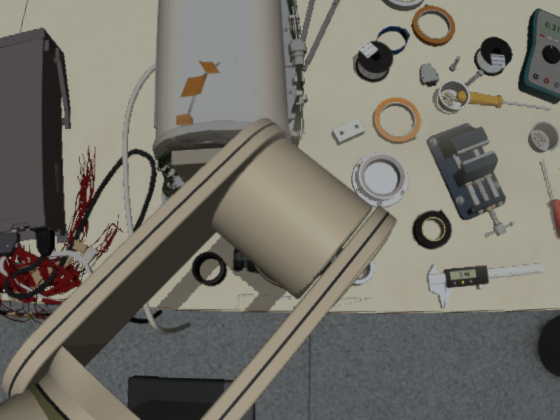

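The side view has the fingers at about (245,185), straddling the brass neck at (250,210) with clear space on both sides. The top view is blocked by the forearm. Next I'll descend and grip.

```bash
python3 -m crank '[[0,20,0,0,0,0,0.2],[0,45,0,0,0,0,0.2],[0,68,0,0,0,0,0.2],[0,79,0,0,0,0,0.2],[0,79,0,0,0,0,0.2],[0,79,0,0,0,0,0.5],[0,79,0,0,0,0,0.75],[0,79,0,0,0,0,0.9],[0,79,0,0,0,0,0.9],[0,79,0,0,0,0,0.9]]' 40
python3 - <<'E'
from h import *
p,d=snapshot("side"); cv2.imwrite("pics/side2.png",cv2.resize(p[100:300,180:400],None,fx=3,fy=3)[:,:,::-1])
E
```

```text
time: 2.82
tool_pos: [412.3, -265.5, 42.5]
tcp_rot: [-89.9, 0.1, 180.0]
ft_force: [-1.7, 0.1, 6.2]
finger_gap: 26.4
```

View pics/side2.png

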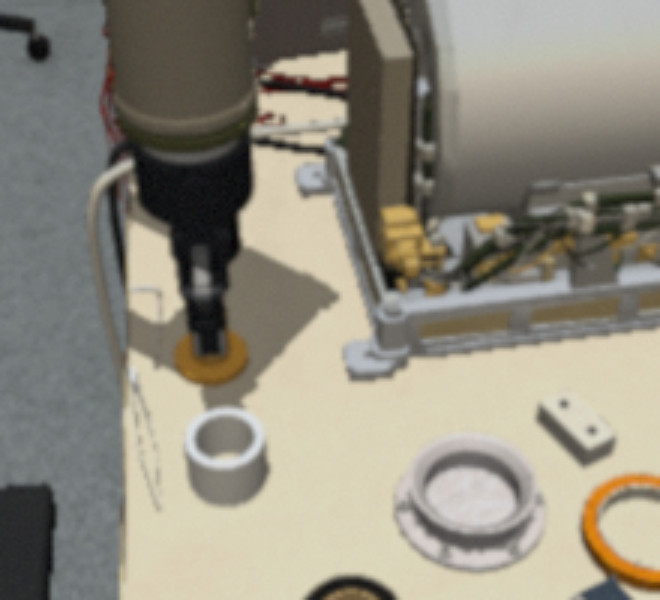

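The side view shows the jaws closed on the brass neck, with the flange at about (212,355) in the crop and flat on the bench. The gap reads 26.4 mm, so the ring is held. Next I'll lift it and carry it round the instrument's corner to above the housing.

```bash
python3 -m crank '[[0,-15,0,0,0,0,0.9],[0,-55,0,0,0,0,0.9],[0,-90,10,0,0,0,0.9],[-5,-110,45,0,0,0,0.9],[-12,-110,85,0,0,0,0.9],[-25,-110,120,0,0,0,0.9],[-65,-110,135,0,0,0,0.9],[-105,-110,145,0,0,0,0.9],[-138,-110,150,0,0,0,0.9],[-155,-110,151,0,0,0,0.9],[-158,-110,152,0,0,0,0.9],[-158,-110,152,0,0,0,0.9]]'
python3 - <<'E'
from h import *
s=sense(); print({k:np.round(v,2).tolist() for k,v in s.items()})
for n in("side","top"):
    p,d=snapshot(n); np.savez(f"{n}3.npz",p=p,d=d)
    cv2.imwrite(f"pics/{n}3.png",(cv2.resize(p[90:310,200:420],None,fx=2.7,fy=2.7) if n=="side" else p)[:,:,::-1])
E
```

```text
time: 4.38
tool_pos: [569.0, -416.8, 151.4]
tcp_rot: [-90.0, -0.0, 180.0]
ft_force: [-0.2, -1.3, -1.2]
finger_gap: 26.9
{'time': 4.38, 'joint_pos': [-40.38, 26.98, 72.28, -0.01, 80.77, 49.63], 'qd': [-0.52, -0.64, 0.88, 0.1, -0.16, 0.01], 'joint_efforts': [0.57, -73.9, -50.56, 0.07, -0.04, 0.03], 'tool_pos': [569.01, -416.82, 151.37], 'tcp_rot': [-90.01, -0.04, 180.0], 'ft_force': [-0.17, -1.33, -1.2], 'wrist_torque': [0.05, -0.0, -0.04], 'finger_gap': 26.9}
```

View pics/side3.png

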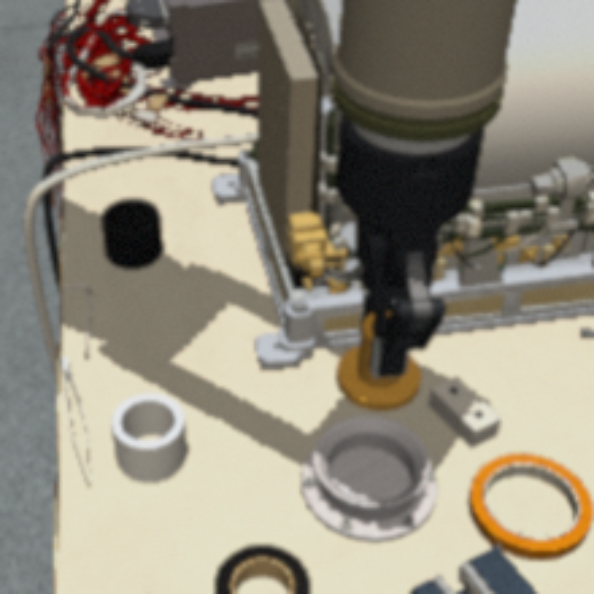

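View pics/top3.png

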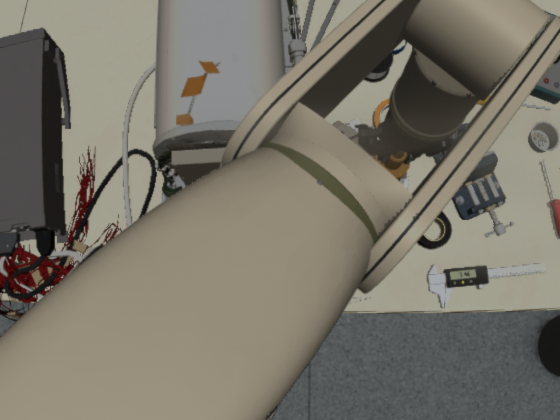

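Run:
```python
from h import *
f=np.load("side3.npz");p,d=f["p"],f["d"];C=cloud("side",d);hsv=cv2.cvtColor(p,cv2.COLOR_RGB2HSV)
m=(hsv[:,:,1]>120)&(hsv[:,:,0]>8)&(hsv[:,:,0]<30); w=np.zeros_like(m); w[195:245,315:365]=1; m&=w
q=C[m]; print(np.percentile(q,[2,10,50,90,98],axis=0).round(1))
fl=m&(C[:,:,2]<124)&(C[:,:,2]>112); q=C[fl]; print("flange",len(q),q.mean(0).round(1),q.min(0).round(1),q.max(0).round(1)); 
ys,xs=np.nonzero(fl); print(xs.min(),xs.max(),ys.min(),ys.max())
nk=m&(C[:,:,2]>130); q=C[nk]; print("neck",len(q), q.min(0).round(1),q.max(0).round(1))
# flange extreme columns -> ray at z=117
for yy in range(ys.min(),ys.max()+1): 
    x=xs[ys==yy]; print(yy,x.min(),x.max(), onplane("side",[(x.min()-.5,yy),(x.max()+.5,yy)],117.5).round(1)[:,:2].tolist())
# fingers: dark depth points z 125..160
dk=(hsv[:,:,2]<70); w=np.zeros_like(m); w[170:245,320:375]=1
for z0 in (130,135,140,145,150,155,160,165):
    q=C[dk&w&(abs(C[:,:,2]-z0)<2.5)]; 
    if len(q): print(z0,len(q),q.min(0).round(0),q.max(0).round(0))
cv2.imwrite("pics/side3z.png",cv2.resize(p[175:285,300:400],None,fx=5.4,fy=5.4,interpolation=cv2.INTER_CUBIC)[:,:,::-1])
```

```text
[[ 545.7 -442.2   58.8]
 [ 550.6 -439.4  114.7]
 [ 560.1 -426.7  118.5]
 [ 585.4 -407.2  157.9]
 [ 592.1 -267.6  184.4]]
flange 365 [ 566.5 -426.7  118. ] [ 543.7 -443.1  112.1] [ 595.2 -394.5  123.9]
325 355 219 241
neck 102 [ 431.4 -882.8  130.7] [ 573.1 -400.6  622.1]
219 330 332 [[555.8, -393.5], [561.1, -394.0]]
220 328 332 [[551.9, -395.5], [560.6, -396.5]]
221 328 331 [[551.5, -398.0], [558.4, -398.7]]
222 327 331 [[549.3, -400.2], [558.0, -401.1]]
223 327 351 [[548.9, -402.6], [592.0, -407.2]]
224 326 352 [[546.7, -404.8], [593.2, -409.7]]
225 326 353 [[546.3, -407.2], [594.4, -412.3]]
226 326 354 [[545.9, -409.5], [595.5, -414.8]]
227 325 354 [[543.8, -411.7], [595.0, -417.1]]
228 326 355 [[545.1, -414.2], [596.2, -419.6]]
229 325 355 [[543.0, -416.4], [595.6, -422.0]]
230 326 354 [[544.3, -418.9], [593.4, -424.1]]
231 326 354 [[543.9, -421.2], [592.9, -426.4]]
232 326 354 [[543.5, -423.5], [592.4, -428.6]]
233 327 354 [[544.8, -426.0], [591.9, -430.9]]
234 327 354 [[544.4, -428.2], [591.3, -433.2]]
235 328 353 [[545.6, -430.7], [589.2, -435.2]]
236 329 352 [[546.9, -433.1], [587.0, -437.3]]
237 330 352 [[548.2, -435.5], [586.5, -439.5]]
238 331 351 [[549.4, -437.9], [584.3, -441.6]]
239 332 349 [[550.7, -440.3], [580.5, -443.4]]
240 334 347 [[553.6, -442.9], [576.7, -445.3]]
241 338 344 [[559.8, -445.7], [571.3, -447.0]]
135 3 [ 566. -435.  134.] [ 580. -434.  137.]
140 4 [ 570. -440.  140.] [ 579. -435.  142.]
145 20 [ 562. -443.  143.] [ 575. -438.  147.]
150 17 [ 563. -443.  148.] [ 577. -436.  152.]
155 26 [ 559. -443.  153.] [ 576. -400.  157.]
160 29 [ 561. -443.  158.] [ 576. -400.  162.]
165 10 [ 560. -443.  163.] [ 570. -401.  167.]
```

View pics/side3z.png

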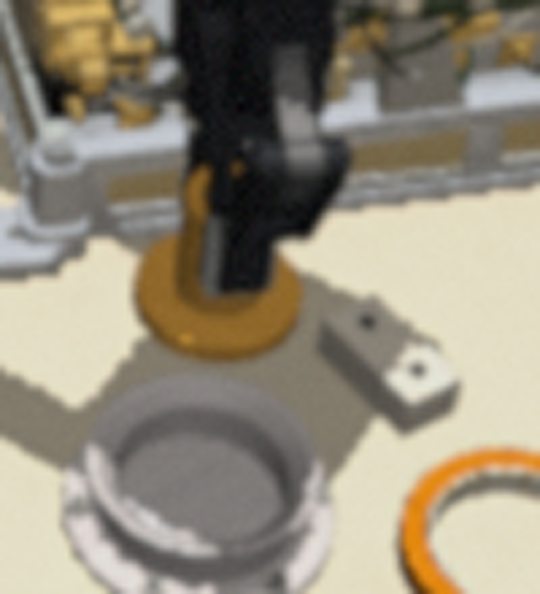

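The side view shows the brass flange level, centred at about (569.5,-419) in that camera with its top at z≈118, so the underside is at about 110. In the same camera the housing is at (571.7,-415.4). I'll correct by +2 mm in x and +2 mm in y, then lower it.

```bash
python3 -m crank '[[-1,12,-1,0,0,0,0.9],[-2,40,-2,0,0,0,0.9],[-2,65,-2,0,0,0,0.9],[-2,76,-2,0,0,0,0.9],[-2,82,-2,0,0,0,0.9],[-2,87,-2,0,0,0,0.9],[-2,92,-2,0,0,0,0.9],[-2,96,-2,0,0,0,0.9],[-2,96,-2,0,0,0,0.9]]'
python3 - <<'E'
from h import *
s=sense(); print({k:np.round(v,2).tolist() for k,v in s.items()})
p,d=snapshot("side"); np.savez("side4.npz",p=p,d=d)
cv2.imwrite("pics/side4.png",cv2.resize(p[175:305,280:410],None,fx=4.5,fy=4.5,interpolation=cv2.INTER_CUBIC)[:,:,::-1])
E
```

```text
time: 5.6
tool_pos: [571.6, -415.4, 55.4]
tcp_rot: [-89.9, 0.0, 180.0]
ft_force: [1.7, -2.8, -3.1]
finger_gap: 27.1
{'time': 5.6, 'joint_pos': [-40.15, 32.25, 75.69, -0.02, 72.01, 49.87], 'qd': [-0.01, -0.03, 0.0, 0.07, 0.26, 0.09], 'joint_efforts': [1.54, -75.96, -46.51, 0.75, 0.85, -0.01], 'tool_pos': [571.6, -415.45, 55.4], 'tcp_rot': [-89.95, 0.03, 179.98], 'ft_force': [1.66, -2.77, -3.12], 'wrist_torque': [-0.67, -0.07, -0.04], 'finger_gap': 27.07}
```

View pics/side4.png

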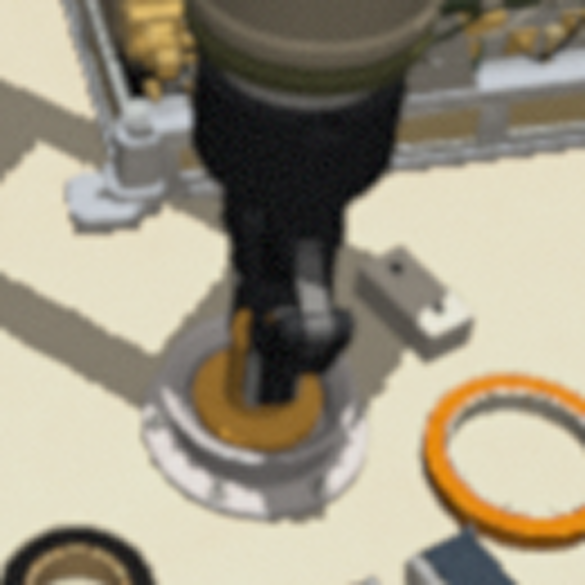

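The flange at (257,405) in the crop is now inside the bore, about 8 mm above the floor. There is a light -y contact of about 3 N, so I'll ease 1 mm toward -y and lower the rest.

```bash
python3 -m crank '[[0,2,1,0,0,0,0.9],[0,4,1,0,0,0,0.9],[0,6,1,0,0,0,0.9],[0,7.5,1,0,0,0,0.9],[0,7.5,1,0,0,0,0.9]]'
python3 - <<'E'
from h import *
s=sense(); print({k:np.round(v,2).tolist() for k,v in s.items()})
E
```

```text
time: 6.28
tool_pos: [571.7, -415.9, 48.6]
tcp_rot: [-90.0, 0.0, 180.0]
ft_force: [-2.2, 2.2, 4.0]
finger_gap: 26.5
{'time': 6.28, 'joint_pos': [-40.19, 32.77, 75.74, 0.01, 71.48, 49.81], 'qd': [0.01, 0.11, -0.08, 0.03, -0.21, 0.02], 'joint_efforts': [-0.25, -72.32, -45.8, -0.04, -1.16, 0.0], 'tool_pos': [571.7, -415.89, 48.61], 'tcp_rot': [-89.99, 0.02, 180.0], 'ft_force': [-2.22, 2.24, 3.97], 'wrist_torque': [0.38, 0.43, -0.02], 'finger_gap': 26.53}
```

```bash
python3 -m crank '[[0,0,0,0,0,0,0.5],[0,0,0,0,0,0,0.5],[0,0,0,0,0,0,0.5],[0,-8,0,0,0,0,0.5],[0,-25,0,0,0,0,0.4],[0,-60,0,0,0,0,0.2],[0,-95,0,0,0,0,0],[10,-102,-3,0,0,0,0],[50,-102,-14,0,0,0,0],[100,-102,-28,0,0,0,0],[140,-102,-40,0,0,0,0],[154,-102,-43,0,0,0,0]]'
python3 - <<'E'
from h import *
s=sense(); print({k:np.round(v,2).tolist() for k,v in s.items()})
for n in("side","top"):
    p,d=snapshot(n); np.savez(f"{n}5.npz",p=p,d=d)
    cv2.imwrite(f"pics/{n}5.png",(cv2.resize(p[150:310,200:400],None,fx=3.7,fy=3.7,interpolation=cv2.INTER_CUBIC) if n=="side" else p)[:,:,::-1])
E
```

```text
time: 7.78
tool_pos: [415.1, -371.9, 149.3]
tcp_rot: [-90.0, -0.1, 179.9]
ft_force: [-0.1, 0.9, -0.4]
finger_gap: 85.4
{'time': 7.78, 'joint_pos': [-47.12, 5.02, 98.65, -0.01, 76.4, 42.95], 'qd': [-5.94, -13.24, 12.93, 0.4, -1.79, -5.88], 'joint_efforts': [0.39, -51.32, -47.44, -0.14, 0.28, 0.05], 'tool_pos': [415.13, -371.9, 149.34], 'tcp_rot': [-90.05, -0.06, 179.93], 'ft_force': [-0.07, 0.95, -0.38], 'wrist_torque': [0.02, -0.05, -0.05], 'finger_gap': 85.35}
```

View pics/side5.png

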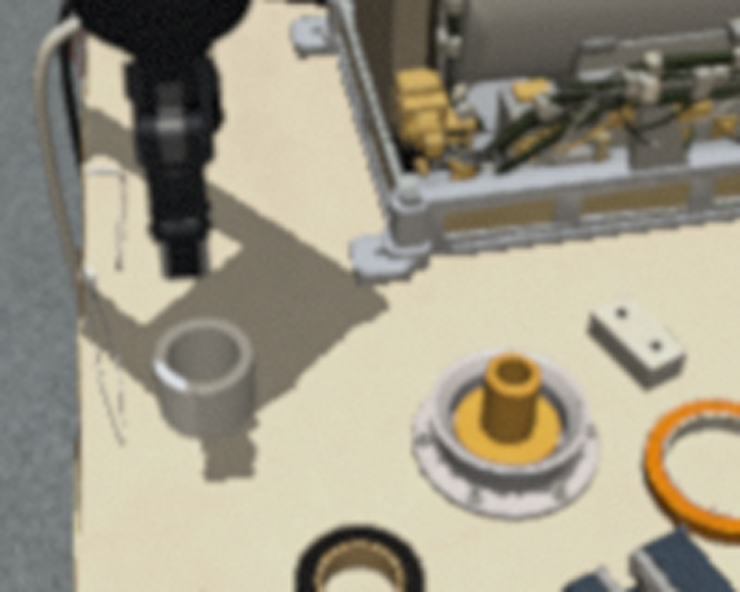

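View pics/top5.png

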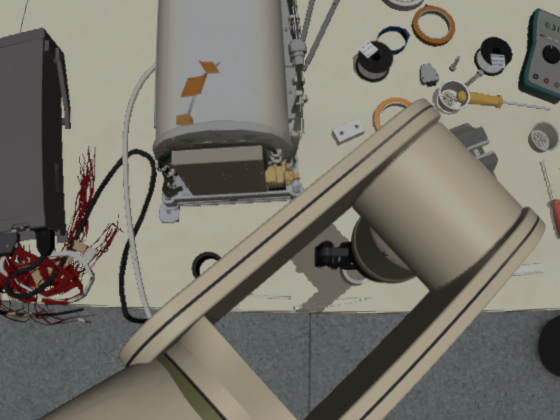

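The side view shows the brass ring upright in the bore, with the neck top at (513,370) in the crop. The white ring is unmoved and the gripper is above it. Next I'll check the height and get the neck centre in the side camera.

Run:
```python
from h import *
f=np.load("side5.npz");p,d=f["p"],f["d"];C=cloud("side",d);hsv=cv2.cvtColor(p,cv2.COLOR_RGB2HSV)
m=(hsv[:,:,1]>120)&(hsv[:,:,0]>8)&(hsv[:,:,0]<30); w=np.zeros_like(m); w[243:278,318:356]=1; m&=w
q=C[m]; z=q[:,2]; print("hist",np.histogram(z,bins=[0,8,11,13,15,17,20,30,40,50,53,55,57,60]))
fl=m&(C[:,:,2]<19)&(C[:,:,2]>9); print("flange z",np.median(C[fl][:,2]), circ("side",fl,14,0,0))
tp=m&(C[:,:,2]<60)&(C[:,:,2]>52); print("top",C[tp].mean(0),C[tp].min(0),C[tp].max(0),circ("side",tp,56,0,0))
nk=m&(C[:,:,2]<50)&(C[:,:,2]>20); print("neck",C[nk].min(0),C[nk].max(0))
rim=(C[:,:,2]>25)&(C[:,:,2]<36)&~m; w=np.zeros_like(m); w[235:300,305:370]=1; print("rim",circ("side",rim&w,30,0,0), C[rim&w].mean(0))
for z0 in (20,30,40,50): # tilt: neck left/right edges by row band
    q=C[m&(abs(C[:,:,2]-z0)<3)&(np.hypot(C[:,:,0]-571,C[:,:,1]+418)<22)]
    if len(q): print(z0,len(q),(q[:,0].min()+q[:,0].max())/2,q[:,1].min())
```

```text
hist (array([  2,   2,   5,  79, 151,  48,  49,  59,  76,  30,  18,  38,  29]), array([ 0,  8, 11, 13, 15, 17, 20, 30, 40, 50, 53, 55, 57, 60]))
flange z 15.739409182119756 (array([ 573.4, -412.5]), np.float64(25.4))
top [ 571.30196694 -418.30710272   55.84492192] [ 558.2489578  -428.64159877   52.27230837] [ 584.42864553 -403.66045282   59.10624085] (array([ 571.3, -417.4]), np.float64(13.0))
neck [ 558.1206804  -447.86224174   20.07919342] [ 590.15944316 -404.21245582   49.9543433 ]
rim (array([ 571.8, -415.2]), np.float64(39.2)) [ 572.60422004 -413.7995596    29.9948896 ]
20 51 570.8831241242264 -438.8020079427704
30 32 571.2617895258788 -427.92223150694275
40 45 570.7036393867126 -428.75052597668
50 53 571.7493477953423 -429.2581684697882
```

The brass flange top reads z≈14 once the side camera's +1.7 mm bench bias is removed, and the neck top reads about 56. The brass ring is home and upright. Next I'll grip the white ring.

```bash
python3 -m crank '[[0,10,0,0,0,0,0],[0,50,0,0,0,0,0],[0,90,0,0,0,0,0],[0,107,0,0,0,0,0],[0,112,0,0,0,0,0],[0,112,0,0,0,0,0],[0,112,0,0,0,0,0.3],[0,112,0,0,0,0,0.45],[0,112,0,0,0,0,0.6],[0,112,0,0,0,0,0.6],[0,112,0,0,0,0,0.6]]' 40
python3 - <<'E'
from h import *
p,d=snapshot("side"); cv2.imwrite("pics/side6.png",cv2.resize(p[150:310,200:400],None,fx=3.7,fy=3.7,interpolation=cv2.INTER_CUBIC)[:,:,::-1])
E
```

```text
time: 9.25
tool_pos: [418.3, -373.7, 39.6]
tcp_rot: [-89.9, 0.1, 180.0]
ft_force: [-0.3, 0.8, 6.6]
finger_gap: 50.9
```

View pics/side6.png

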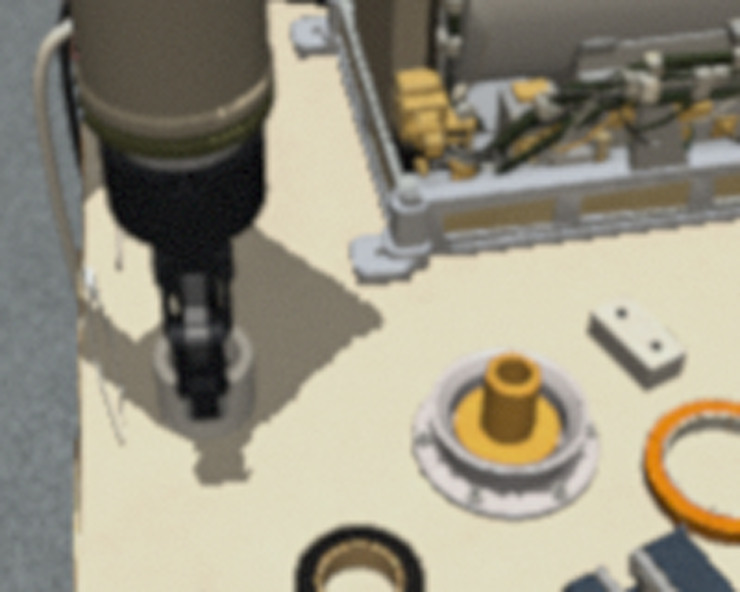

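The side view shows the jaws closed on the white ring at (205,385) with a gap of 50.9 mm, so it is held. Next I'll lift and carry it over the housing.

```bash
python3 -m crank '[[0,-10,0,0,0,0,0.6],[0,-50,0,0,0,0,0.6],[0,-92,0,0,0,0,0.6],[-10,-108,5,0,0,0,0.6],[-45,-110,20,0,0,0,0.6],[-85,-110,30,0,0,0,0.6],[-122,-110,38,0,0,0,0.6],[-146,-110,42,0,0,0,0.6],[-154,-110,43,0,0,0,0.6],[-154,-110,43,0,0,0,0.6],[-154,-110,43,0,0,0,0.6]]'
python3 - <<'E'
from h import *
s=sense(); print({k:np.round(v,2).tolist() for k,v in s.items()})
p,d=snapshot("side"); np.savez("side7.npz",p=p,d=d); cv2.imwrite("pics/side7.png",cv2.resize(p[165:305,270:410],None,fx=4.2,fy=4.2,interpolation=cv2.INTER_CUBIC)[:,:,::-1])
E
```

```text
time: 10.68
tool_pos: [570.6, -416.0, 147.9]
tcp_rot: [-90.0, -0.0, 180.0]
ft_force: [-0.3, -0.5, -1.0]
finger_gap: 50.4
{'time': 10.68, 'joint_pos': [-40.24, 27.24, 72.31, -0.01, 80.48, 49.8], 'qd': [-0.15, -0.16, 0.21, 0.09, -0.06, 0.03], 'joint_efforts': [0.35, -73.25, -49.52, 0.03, -0.02, 0.0], 'tool_pos': [570.63, -415.96, 147.91], 'tcp_rot': [-90.01, -0.03, 179.96], 'ft_force': [-0.28, -0.54, -1.02], 'wrist_torque': [-0.03, -0.02, 0.02], 'finger_gap': 50.45}
```

View pics/side7.png

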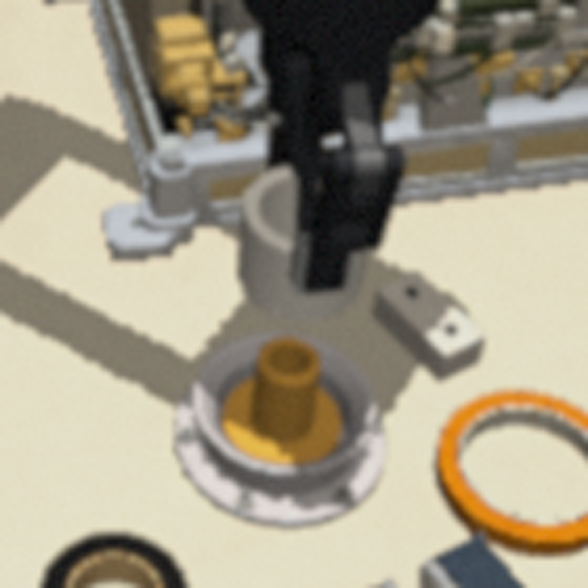

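Run:
```python
from h import *
f=np.load("side7.npz");p,d=f["p"],f["d"];C=cloud("side",d);hsv=cv2.cvtColor(p,cv2.COLOR_RGB2HSV)
w=np.zeros(d.shape,bool); w[200:245,320:362]=1
m=w&(hsv[:,:,2]>75)&(C[:,:,2]>95)&(C[:,:,2]<160)&(np.hypot(C[:,:,0]-571,C[:,:,1]+416)<40)
for z0 in (112,116,120,125,130,140):
    q=C[m&(abs(C[:,:,2]-z0)<2.5)]
    out=q[np.hypot(q[:,0]-571,q[:,1]+417)>22]
    if len(out)>5:
        P=out[:,:2]; from scipy.optimize import least_squares
        r=least_squares(lambda c: np.hypot(P[:,0]-c[0],P[:,1]-c[1])-26,[571,-416],loss="soft_l1"); print(z0,len(q),q[:,0].min().round(1),q[:,0].max().round(1),q[:,1].min().round(1),r.x.round(1))
print(C[m][:,2].min(),C[m][:,2].max())
# same for brass neck
```

```text
112 47 546.1 589.9 -440.0 [ 571.9 -413.7]
116 64 545.6 593.9 -441.8 [ 571.6 -414.1]
120 84 545.7 595.6 -440.6 [ 571.6 -414. ]
125 59 545.9 592.6 -441.7 [ 572.  -414.3]
130 48 546.2 594.2 -437.8 [ 571.9 -414.2]
140 56 545.8 589.7 -446.8 [ 573.  -416.7]
109.89823322444583 159.60530886718354
```

In the side camera the white ring's centre is about (571.8,-414.1). The neck, from its front surface, is about (571,-414.7). They are aligned to within 1 mm against 5 mm of radial clearance, so I'll lower it.

```bash
python3 -m crank '[[0,10,0,0,0,0,0.6],[0,38,0,0,0,0,0.6],[0,56,0,0,0,0,0.6],[0,65,0,0,0,0,0.6],[0,72,0,0,0,0,0.6],[0,78,0,0,0,0,0.6],[0,84,0,0,0,0,0.6],[0,89,0,0,0,0,0.6],[0,92,0,0,0,0,0.6],[0,92,0,0,0,0,0.6]]'
python3 - <<'E'
from h import *
s=sense(); print({k:np.round(v,2).tolist() for k,v in s.items()})
p,d=snapshot("side"); np.savez("side8.npz",p=p,d=d); cv2.imwrite("pics/side8.png",cv2.resize(p[165:305,270:410],None,fx=4.2,fy=4.2,interpolation=cv2.INTER_CUBIC)[:,:,::-1])
E
```

```text
time: 11.98
tool_pos: [571.4, -415.8, 55.5]
tcp_rot: [-90.0, -0.0, 180.0]
ft_force: [-0.8, -0.8, -1.6]
finger_gap: 50.4
{'time': 11.98, 'joint_pos': [-40.2, 32.31, 75.59, -0.0, 72.12, 49.81], 'qd': [0.01, -0.35, -0.32, -0.0, 0.07, -0.02], 'joint_efforts': [-0.01, -74.91, -46.68, -0.0, -0.07, -0.0], 'tool_pos': [571.35, -415.81, 55.5], 'tcp_rot': [-90.02, -0.02, 179.99], 'ft_force': [-0.77, -0.85, -1.6], 'wrist_torque': [0.01, 0.02, 0.02], 'finger_gap': 50.37}
```

View pics/side8.png

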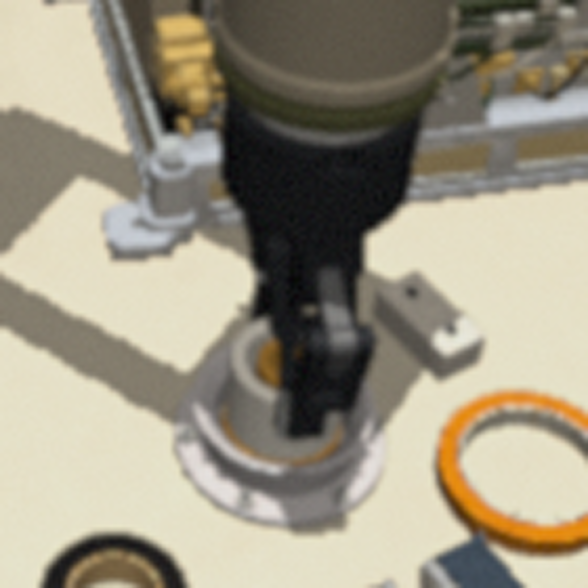

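The white ring is around the neck and just above the flange, at (280,400) in the crop, with no contact force. I'll lower the last 3 mm and check the force.

```bash
python3 -m crank '[[0,1.5,0,0,0,0,0.6],[0,3,0,0,0,0,0.6],[0,3,0,0,0,0,0.6]]'
```

```text
time: 12.4
tool_pos: [571.7, -416.1, 53.7]
tcp_rot: [-90.0, 0.0, 180.0]
ft_force: [-2.8, 1.1, 4.8]
finger_gap: 50.6
```

Light contact of about 5 N, so it is on the flange. I'll release and retreat upward.

```bash
python3 -m crank '[[0,0,0,0,0,0,0.35],[0,0,0,0,0,0,0.2],[0,-1,0,0,0,0,0.15],[0,-5,0,0,0,0,0.1],[0,-20,0,0,0,0,0.1],[0,-55,0,0,0,0,0],[0,-95,0,0,0,0,0],[25,-110,10,0,0,0,0],[75,-110,45,0,0,0,0],[120,-110,85,0,0,0,0],[150,-110,120,0,0,0,0],[155,-110,125,0,0,0,0]]'
python3 - <<'E'
from h import *
s=sense(); print({k:np.round(v,2).tolist() for k,v in s.items()})
for n in("side","top"):
    p,d=snapshot(n); np.savez(f"{n}9.npz",p=p,d=d)
    cv2.imwrite(f"pics/{n}9.png",(cv2.resize(p[150:310,200:400],None,fx=3.7,fy=3.7,interpolation=cv2.INTER_CUBIC) if n=="side" else p)[:,:,::-1])
f=np.load("side9.npz");p,d=f["p"],f["d"];C=cloud("side",d)
w=np.zeros(d.shape,bool); w[225:300,300:375]=1
hsv=cv2.cvtColor(p,cv2.COLOR_RGB2HSV); br=(hsv[:,:,1]>120)&(hsv[:,:,0]>8)&(hsv[:,:,0]<30)
m=w&~br&(C[:,:,2]>50)&(C[:,:,2]<62); print("white top",m.sum(),C[m].mean(0),circ("side",m,54,0,0))
q=C[m]; A=np.c_[q[:,:2]-q[:,:2].mean(0),np.ones(len(q))]; a=np.linalg.lstsq(A,q[:,2],rcond=None)[0]; print("tilt deg",np.degrees(np.arctan(a[:2])),"median z",np.median(q[:,2]))
m=w&br&(C[:,:,2]>50)&(C[:,:,2]<62); print("brass top",m.sum(),C[m].mean(0),circ("side",m,56,0,0))
m=w&~br&(C[:,:,2]>26)&(C[:,:,2]<35); print("rim",circ("side",m,30,0,0))
E
```

```text
time: 13.9
tool_pos: [414.0, -543.7, 164.4]
tcp_rot: [-89.9, 0.0, 179.8]
ft_force: [-0.2, -0.4, -0.9]
finger_gap: 85.7
{'time': 13.9, 'joint_pos': [-56.98, 22.95, 76.09, -0.04, 80.85, 33.26], 'qd': [-1.52, 1.04, -0.69, 1.53, 0.48, -2.97], 'joint_efforts': [-1.78, -69.15, -48.83, -0.47, -0.11, -0.35], 'tool_pos': [414.04, -543.66, 164.4], 'tcp_rot': [-89.88, 0.03, 179.76], 'ft_force': [-0.22, -0.36, -0.86], 'wrist_torque': [0.09, -0.01, -0.02], 'finger_gap': 85.66}
white top 305 [ 572.06744609 -416.46102017   54.63195732] (array([ 572.5, -415.4]), np.float64(25.6))
tilt deg [-0.08719473  0.58204549] median z 55.06096051915215
brass top 119 [ 571.96125816 -416.85245709   55.72093099] (array([ 571.9, -416.8]), np.float64(13.7))
rim (array([ 571.8, -414.9]), np.float64(39.1))
```

View pics/side9.png

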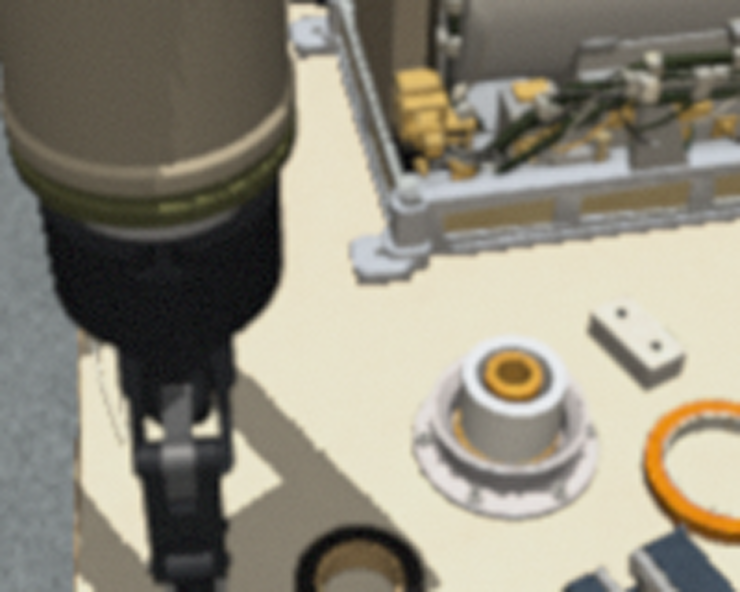

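View pics/top9.png

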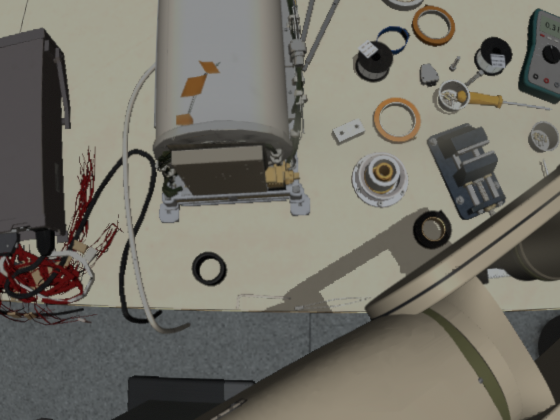

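Both views show the white ring seated around the brass neck: side crop at (513,390), top view at (382,173). The tilt is about 0.6° and its top reads z≈54–55 against an expected 54. The brass top reads about 56 as expected, and the black ring at (209,268) hasn't moved. The arm is clear, so I'm handing in.

Run:
```python
from h import *
f=np.load("top9.npz");C=cloud("top",f["d"])
for k,(u,v),z,lo,hi,r in (("black",(209,268),40,30,48,20),("white",(382,173),54,50,60,26)):
    g=cv2.circle(np.zeros(C.shape[:2],np.uint8),(u,v),r,1,-1)>0
    print(k,circ("top",g&(C[:,:,2]>lo)&(C[:,:,2]<hi),z,0,0))
print(sense()["time"]); print(hand_in())
```

```text
black (array([ 412.6, -139.9]), np.float64(25.6))
white (array([ 569.2, -414.4]), np.float64(25.0))
14.0
the job is handed in; nothing more can be done
None
```

I set the brass ring into the bore flange down, lowered the white ring over its neck onto the flange, moved the gripper clear and handed in at 14.0 s. `hand_in()` gives no verdict, so these are my own last checks:

| Check | Reading | Expected or limit |
|---|---|---|
| Brass ring height | neck top about 56 mm above the bench; flange top about 14 mm, measured before the white ring went in and after taking off the side camera's 1.7 mm bench bias | 56 mm and 14 mm |
| White ring height | top at 54–55 mm | 54 mm |
| White ring tilt | about 0.6° | under 10° |
| Distance from bore axis | both rings within about 2.5 mm | under 10 mm |
| Black ring | moved about 0.1 mm | under 30 mm |
| Wrist force | never read above about 7 N at the end of any move | under 120 N |

**Disagreements:** No check failed. The two cameras disagree by up to about 3 mm in absolute position, and within each view the white ring sits 1–2.5 mm from the housing axis.

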